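Plunger check on three syringes

TASK

Check the three syringes in the grey stand by pressing each plunger down gently. A plunger that glides is pressed fully home and its syringe is left in the stand; if the resistance climbs as you press, that syringe is blocked: stop before it gets hard (10 N at most), do not force it, and stand that syringe in the empty beaker instead. Keep the beaker upright and leave the other things on the bench alone.

Things in the scene. Friction and masses are not known exactly. Their poses are not given: they have to be found in the camera images.
- stand: Grey block fixed to the bench, 56 x 216 x 48 mm (x, y, z), with a row of three round blind holes along its y axis, at y = -75, 0 and +75 mm. Each hole is 25.5 mm wide and 40 mm deep (hole floor 8 mm above the bench). Origin: centre of its underside; z up.
- syringe_1: One of three like syringes, loose in the stand, nozzle down, any order; 65 to 110 g. White nozzle collar 14 mm wide (0 to 14 mm up), clear barrel 24 mm wide (14 to 101 mm up), flange on top 22 mm (x) by 44 mm (y), 4 mm thick, its top at 105 mm. Its x starts across the row (within 5 degrees): fingers closing along x fit past the flange to the barrel. Origin: centre of the nozzle's lower end; z up the barrel.
- syringe_2: One of three like syringes, loose in the stand, nozzle down, any order; 65 to 110 g. White nozzle collar 14 mm wide (0 to 14 mm up), clear barrel 24 mm wide (14 to 101 mm up), flange on top 22 mm (x) by 44 mm (y), 4 mm thick, its top at 105 mm. Its x starts across the row (within 5 degrees): fingers closing along x fit past the flange to the barrel. Origin: centre of the nozzle's lower end; z up the barrel.
- syringe_3: One of three like syringes, loose in the stand, nozzle down, any order; 65 to 110 g. White nozzle collar 14 mm wide (0 to 14 mm up), clear barrel 24 mm wide (14 to 101 mm up), flange on top 22 mm (x) by 44 mm (y), 4 mm thick, its top at 105 mm. Its x starts across the row (within 5 degrees): fingers closing along x fit past the flange to the barrel. Origin: centre of the nozzle's lower end; z up the barrel.
- thumb_1: Thumb disc of the plunger of syringe_1, a white disc 26 mm in diameter and 4 mm thick on a thin rod. Origin: centre of its upper face, 132 mm above the origin of syringe_1 when drawn out (joint 0), 110 mm when fully home; z up along the barrel.
- thumb_2: Thumb disc of the plunger of syringe_2, a white disc 26 mm in diameter and 4 mm thick on a thin rod. Origin: centre of its upper face, 132 mm above the origin of syringe_2 when drawn out (joint 0), 110 mm when fully home; z up along the barrel.
- thumb_3: Thumb disc of the plunger of syringe_3, a white disc 26 mm in diameter and 4 mm thick on a thin rod. Origin: centre of its upper face, 132 mm above the origin of syringe_3 when drawn out (joint 0), 110 mm when fully home; z up along the barrel.
- plunger_1 (a joint): How far plunger 1 is pressed in, m: 0 drawn out, 0.022 fully home (hard stop); starts at 0 to 0.002. A sound plunger glides against a steady drag of about 2 N and stays where it is left; on a blocked syringe trapped air adds about 0.9 N for every mm and pushes the plunger part of the way back.
- plunger_2 (a joint): How far plunger 2 is pressed in, m: 0 drawn out, 0.022 fully home (hard stop); starts at 0 to 0.002. A sound plunger glides against a steady drag of about 2 N and stays where it is left; on a blocked syringe trapped air adds about 0.9 N for every mm and pushes the plunger part of the way back.
- plunger_3 (a joint): How far plunger 3 is pressed in, m: 0 drawn out, 0.022 fully home (hard stop); starts at 0 to 0.002. A sound plunger glides against a steady drag of about 2 N and stays where it is left; on a blocked syringe trapped air adds about 0.9 N for every mm and pushes the plunger part of the way back.
- beaker: Empty clear beaker, about 55 mm wide at the rim and 66 mm high, 200 g, thin walls, loose on the bench on the robot's right of the stand. Inside about 45 mm wide, floor about 2 mm thick. Origin: centre of its underside; z up.
- bottle_b: Brown bottle with a black cap, 45 mm wide, 85 mm high, behind the work; leave alone. Origin: centre of its underside.
- timer: White bench timer lying on its back, 68 x 68 x 20 mm, behind the work; leave alone. Origin: centre of its underside.
- tape_green: Roll of green label tape lying flat, 72 mm wide, 19 mm high, behind the beaker; leave alone. Origin: centre of its underside.
Not all that is in view belongs to the job. What is shaped like the beaker but purple or red is not meant.

How it is judged:
On the way:
1. a plunger has been pressed, the rising resistance of the blocked one felt (over 3.5 N, while short of home) (((contact force between thumb_1 and the fingers above 3.5 N and value of joint plunger_1 between 0.0015 and 0.018 m) or (contact force between thumb_2 and the fingers above 3.5 N and value of joint plunger_2 between 0.0015 and 0.018 m) or (contact force between thumb_3 and the fingers above 3.5 N and value of joint plunger_3 between 0.0015 and 0.018 m))), for 0.05 s.
At the end, for the whole second after the job is handed in: The two sound syringes stand upright (0.12 rad) in the stand, plungers home (19 mm or more of 22); the blocked one stands or leans nozzle down in the beaker, its lower end inside and under 15 mm above the beaker's underside; the beaker is upright (0.12 rad); all at rest ((((horizontal distance between syringe_1 and beaker below 0.024 m and z of syringe_1 in the frame of beaker between -0.005 and 0.015 m and angle between syringe_1's own z axis and vertical below 0.7 rad and linear speed of syringe_1 below 0.02 m/s) and (value of joint plunger_2 above 0.019 m and angle between syringe_2's own z axis and vertical below 0.12 rad and z of syringe_2 in the frame of stand between 0.003 and 0.014 m and x of syringe_2 in the frame of stand between -0.008 and 0.008 m and linear speed of syringe_2 below 0.02 m/s) and (value of joint plunger_3 above 0.019 m and angle between syringe_3's own z axis and vertical below 0.12 rad and z of syringe_3 in the frame of stand between 0.003 and 0.014 m and x of syringe_3 in the frame of stand between -0.008 and 0.008 m and linear speed of syringe_3 below 0.02 m/s) and angle between beaker's own z axis and vertical below 0.12 rad and linear speed of beaker below 0.02 m/s) or ((horizontal distance between syringe_2 and beaker below 0.024 m and z of syringe_2 in the frame of beaker between -0.005 and 0.015 m and angle between syringe_2's own z axis and vertical below 0.7 rad and linear speed of syringe_2 below 0.02 m/s) and (value of joint plunger_1 above 0.019 m and angle between syringe_1's own z axis and vertical below 0.12 rad and z of syringe_1 in the frame of stand between 0.003 and 0.014 m and x of syringe_1 in the frame of stand between -0.008 and 0.008 m and linear speed of syringe_1 below 0.02 m/s) and (value of joint plunger_3 above 0.019 m and angle between syringe_3's own z axis and vertical below 0.12 rad and z of syringe_3 in the frame of stand between 0.003 and 0.014 m and x of syringe_3 in the frame of stand between -0.008 and 0.008 m and linear speed of syringe_3 below 0.02 m/s) and angle between beaker's own z axis and vertical below 0.12 rad and linear speed of beaker below 0.02 m/s) or ((horizontal distance between syringe_3 and beaker below 0.024 m and z of syringe_3 in the frame of beaker between -0.005 and 0.015 m and angle between syringe_3's own z axis and vertical below 0.7 rad and linear speed of syringe_3 below 0.02 m/s) and (value of joint plunger_1 above 0.019 m and angle between syringe_1's own z axis and vertical below 0.12 rad and z of syringe_1 in the frame of stand between 0.003 and 0.014 m and x of syringe_1 in the frame of stand between -0.008 and 0.008 m and linear speed of syringe_1 below 0.02 m/s) and (value of joint plunger_2 above 0.019 m and angle between syringe_2's own z axis and vertical below 0.12 rad and z of syringe_2 in the frame of stand between 0.003 and 0.014 m and x of syringe_2 in the frame of stand between -0.008 and 0.008 m and linear speed of syringe_2 below 0.02 m/s) and angle between beaker's own z axis and vertical below 0.12 rad and linear speed of beaker below 0.02 m/s))); the robot touches nothing.
It fails at once if a plunger that is not yet home is forced with more than 11 N ((contact force between thumb_1 and anything else above 11 N and value of joint plunger_1 below 0.019 m) or (contact force between thumb_2 and anything else above 11 N and value of joint plunger_2 below 0.019 m) or (contact force between thumb_3 and anything else above 11 N and value of joint plunger_3 below 0.019 m)).
It fails at once if a bystander (bottle, timer or tape) is moved by more than 20 mm (distance of any of bottle_b, timer, tape_green from where it was at the start of the episode above 0.02 m).
It also fails if it takes over 64 s, if anything falls off the work surface, if the arm or the gripper's body presses on something with over 40 N, if the wrist force passes 120 N, or if a joint passes its speed limit or range.

ROBOT

A 6-joint arm with a two-finger parallel gripper is mounted at the origin on a cart in front of the work surface, level with it; the furniture and walls round the work are solid. World frame = base frame: x ahead of the robot, y to its left, z up, the work surface at z = 0. Lengths are in m, angles in rad, forces in N, time in s.
With the tool pointing down it reaches from about 0.275 to 0.725 m from the base axis. Payload 15.9 kg.
Tool frame: the origin (TCP) lies between the finger pads; the fingertips stand 25 mm ahead of it and the grasp point (between the pads) lies 6 mm ahead of it; z points along the fingers, y is the line along which they close (so a half turn about z gives the same grasp; the last joint's range is limited). The gripper opens to 85 mm and grips with 20 to 120 N. Pads are 22 mm wide; open, the fingers measure 114 mm over their backs; the gripper's body (76 mm by 85 mm) begins 54 mm behind the grasp point. The pads swing forward as they close: fully open they stand 13 mm farther back than shut.
Start: joints at [0, 0.213, -0.034, 1.323, 0, 1.571], TCP at [0.5, -0, 0.256] pointing down, gripper open.
Joint ranges: [-2.98, 2.98], [-0.74, 1.72], [-1.14, 1.35], [-2.1, 2.04], [-1.57, 1.44], [-3.14, 3.14]. Speed limits (rad/s): [1.89, 1.89, 2.39, 2.57, 3.14, 3.14].

INTERFACE

Orientations are given as a 3x3 rotation matrix whose columns are the frame's x, y, z axes.
In Python, from bench import ctrl gives the robot as it stands.
- The arm moves only by the shell command python3 -m pendant 'ROWS' [FORCE]. ROWS is JSON, a list of rows, each an object of numbers: "tx", "ty", "tz": the shift along the tool's x, y, z normalised to -1 to 1, where 1 is 0.05 m; "spin": the turn about the tool's z normalised to -1 to 1, where 1 is 45 degrees; "grip": the opening, from -1 (shut) to 1 (fully open). In form: [{"tx": .., "ty": .., "tz": .., "spin": .., "grip": ..}, ...]. A call has exactly 8 rows; each row shifts and turns the commanded pose from where the row before left it, along the tool's axes as they then stand; what a row does not reach is not made up. A row lasts 1/8 s, in which the tool goes at most 62.5 mm and 10.7 degrees, less where a joint would pass 70% of its speed; a pose out of reach is approached as far as the arm can. A call with a number of a shift or a turn outside -1 to 1 is refused whole. A call with a gripper value outside its range is refused whole. The fingers move at their own pace and stop on an object; FORCE is the grip in N (left out, the last holds). Time passes only in rows, so rows that do not move let the fingers close, or fill a call up. It gives the time, the measured TCP pose, the force, the opening and the grip force at its end, in the units of the state.
- ctrl.state(): the state, without advancing time (a new reading comes with each control period).
- ctrl.read_camera(name): name is "scene" or "side" or "wrist"; returns a dict with "img" (400x640x3 uint8, red, green, blue), "intrinsics" (3x3 intrinsics, pixels), "R" (3x3) and "t" (3): a world point X has camera coordinates R X + t; the wrist camera has in their place "mount" (4x4, takes a point from camera to tool coordinates, whose origin is the TCP and whose axes are the flange's). Camera axes: x right, y down, z forward; pixel columns grow to the right and rows downward; lengths in m; the calibration is good to about 2 mm. A picture is of the moment at which its call begins: read the wrist's pose just before it. There is no depth.
- ctrl.sign_off(): hands the job in; it is judged then, once.
The state is a dict: "time": time; "joints": joint angles; "dq": joint speeds; "tau": joint torques, N m; "eef_pos": TCP position; "ee_rot": TCP orientation; "ft_force": force on the tool from outside, world axes, zero at the start; "ft_torque": the same for the moment, N m; "finger_gap": finger opening in m; "finger_force": force on a finger pad.
Only numpy, scipy, OpenCV 4.12 (cv2) and the standard library are available. Lean on these libraries where they do the work, as an engineer would, in place of code of your own. Each camera call takes 0.05 s, during which the arm holds its last target. There are 200 camera calls.

## Working session

There is one attempt and no reset: what is moved stays moved. The work goes in short steps, Python scripts to look and compute and a shell command to move; the robot and the scene stay as the last step left them, time stands still between calls to the robot, and variables do not carry over. Pictures are saved under pics/ and viewed, at most 13 in all, crops included, and the job is handed in when it is done.

```bash
mkdir -p pics; ls; python3 - <<'E'
from bench import ctrl
import cv2,numpy as np
s=ctrl.state();print({k:np.round(s[k],3).tolist() for k in s})
for n in ("scene","side"):
    c=ctrl.read_camera(n);cv2.imwrite(f"pics/{n}0.png",c["img"][:,:,::-1])
    print(n,c["intrinsics"],c["R"],c["t"])
c=ctrl.read_camera("wrist");cv2.imwrite("pics/wrist0.png",c["img"][:,:,::-1]);print(c["mount"],c["intrinsics"])
E
```

```text
pics
{'time': 0.0, 'joints': [-0.0, 0.213, -0.035, 1.323, 0.0, 1.571], 'dq': [-0.0, 0.002, -0.001, -0.0, 0.001, 0.001], 'tau': [-0.001, -68.618, 48.713, 0.018, -0.0, -0.0], 'eef_pos': [0.5, 0.0, 0.256], 'ee_rot': [[0.0, 1.0, -0.001], [1.0, -0.0, 0.0], [0.0, -0.001, -1.0]], 'ft_force': [-0.525, -0.506, 0.04], 'ft_torque': [-0.005, -0.04, 0.044], 'finger_force': 0.0, 'finger_gap': 0.085}
scene [[472.02708472   0.         322.96642287]
 [  0.         472.02708472 200.31819517]
 [  0.           0.           1.        ]] [[ 0.57089267 -0.82089255 -0.01473054]
 [-0.494028   -0.32913284 -0.80474089]
 [ 0.6557575   0.46669798 -0.59344343]] [-0.33982143  0.35624242  0.77627886]
side [[412.78176126   0.         325.66457274]
 [  0.         412.78176126 196.67711952]
 [  0.           0.           1.        ]] [[ 0.81463948 -0.57996409 -0.00204372]
 [-0.36291448 -0.50700838 -0.78181557]
 [ 0.45238877  0.63763952 -0.62350641]] [-0.46515492  0.27090626  0.79480662]
[[ 1.91826651e-04 -9.46451776e-01 -3.22845163e-01  8.30117726e-02]
 [ 9.99999827e-01  3.61364217e-04 -4.65198816e-04 -3.81525795e-04]
 [ 5.56952935e-04 -3.22845018e-01  9.46451681e-01 -1.16927181e-01]
 [ 0.00000000e+00  0.00000000e+00  0.00000000e+00  1.00000000e+00]] [[344.01885402   0.         315.77074586]
 [  0.         344.01885402 206.35416895]
 [  0.           0.           1.        ]]
```

View pics/scene0.png

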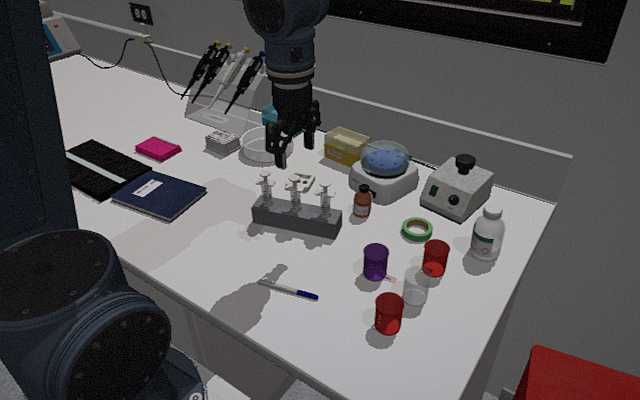

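View pics/side0.png

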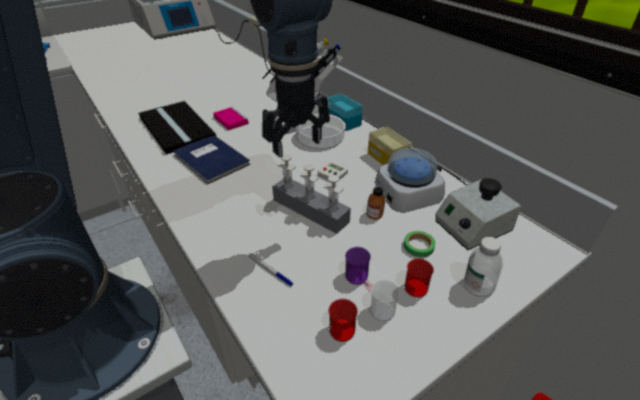

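View pics/wrist0.png

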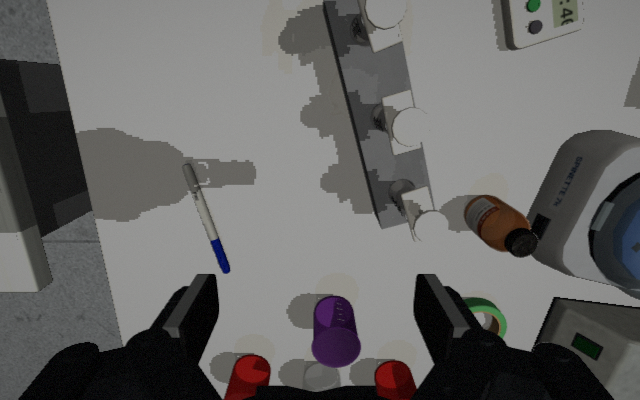

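The wrist view shows the white thumb discs at about (386,5), (410,127) and (431,226). The clear beaker is at (321,375), with a red beaker on each side and the purple one in front. In the scene camera the beaker is at (416,287).

```bash
cat > h.py <<'E'
from bench import ctrl
import cv2,numpy as np
def ray(n,c,uv,s=None):
    d=np.linalg.inv(c["intrinsics"])@np.array([uv[0],uv[1],1.])
    if n=="wrist":
        m=np.array(c["mount"]);R=np.array(s["ee_rot"]);
        return R@m[:3,3]+np.array(s["eef_pos"]),R@m[:3,:3]@d
    R=np.array(c["R"]);return -R.T@c["t"],R.T@d
def at(n,c,uv,z,s=None):
    o,d=ray(n,c,uv,s);return o+d*(z-o[2])/d[2]
E
python3 - <<'E'
from h import *
s=ctrl.state();w=ctrl.read_camera("wrist");sc=ctrl.read_camera("scene");sd=ctrl.read_camera("side")
for uv in [(386,5),(410,127),(431,226)]: print("disc",at("wrist",w,uv,.139,s).round(4))
for uv in [(324,1),(380,227),(437,206)]: print("standcorner",at("wrist",w,uv,.048,s).round(4))
im=cv2.resize(sc["img"][240:340,340:470],None,fx=3,fy=3,interpolation=2)
im2=cv2.resize(sd["img"][240:340,310:440],None,fx=3,fy=3,interpolation=2)
im3=cv2.resize(sc["img"][165:240,240:370],None,fx=3,fy=3,interpolation=2)
im4=cv2.resize(sd["img"][150:225,260:390],None,fx=3,fy=3,interpolation=2)
cv2.imwrite("pics/z.png",np.vstack([np.hstack([im,im2]),np.hstack([im3,im4])])[:,:,::-1])
E
```

```text
disc [0.5412 0.1306 0.139 ]
disc [0.5619 0.0591 0.139 ]
disc [ 0.5836 -0.0119  0.139 ]
standcorner [0.5058 0.1521 0.048 ]
standcorner [ 0.5645 -0.05    0.048 ]
standcorner [ 0.6199 -0.0273  0.048 ]
```

View pics/z.png

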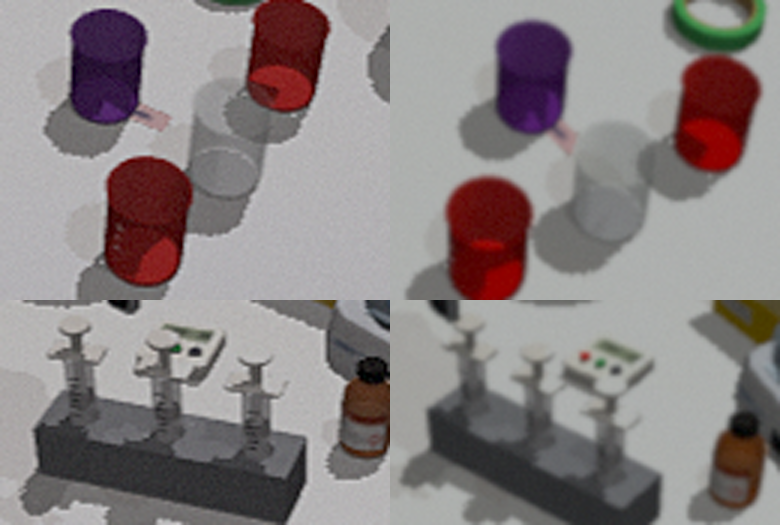

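```bash
python3 - <<'E'
from h import *
sc=ctrl.read_camera("scene");sd=ctrl.read_camera("side")
for n,c,uv,z in [("scene",sc,(416.7,272.3),.066),("scene",sc,(414.7,297.3),.002),("side",sd,(384,288.3),.066),("side",sd,(382.7,312),.002)]: print("beaker",n,at(n,c,uv,z).round(4))
for uv in [(265,174.3),(294,180),(325,186)]: print("disc",at("scene",sc,uv,.139).round(4))
for uv in [(386+.3,258),(435.5,243),(376,248)]: print("others",at("scene",sc,uv,.066).round(4))
print("reds",at("scene",sc,(389.7,299.5),.066).round(4))
E
```

```text
beaker scene [ 0.5135 -0.2856  0.066 ]
beaker scene [ 0.5076 -0.2911  0.002 ]
beaker side [ 0.5088 -0.2833  0.066 ]
beaker side [ 0.5054 -0.2914  0.002 ]
disc [0.5366 0.1217 0.139 ]
disc [0.5552 0.0505 0.139 ]
disc [ 0.5747 -0.0224  0.139 ]
others [ 0.5161 -0.2156  0.066 ]
others [ 0.6155 -0.2804  0.066 ]
others [ 0.5309 -0.1828  0.066 ]
reds [ 0.4206 -0.275   0.066 ]
```

```bash
python3 -m pendant '[{"tx":0.2,"ty":0.2,"spin":-0.2,"grip":-1},{"tx":0.2,"ty":0.2,"spin":-0.17,"grip":-1},{"grip":-1},{"grip":-1},{"grip":-1},{"grip":-1},{"grip":-1},{"grip":-1}]'; python3 - <<'E'
from h import *
s=ctrl.state();print(s["eef_pos"],np.degrees(np.arctan2(s["ee_rot"][1][1],s["ee_rot"][0][1])),s["ft_force"])
c=ctrl.read_camera("wrist");cv2.imwrite("pics/wrist1.png",c["img"][:,:,::-1])
E
```

```text
[4.99944605e-01 3.53116423e-06 2.56225696e-01] -0.0014485923801789698 [0.24957253 0.14981071 0.10236069]invalid input at $[0]: expected keys tx, ty, tz, spin, grip
```

View pics/wrist1.png

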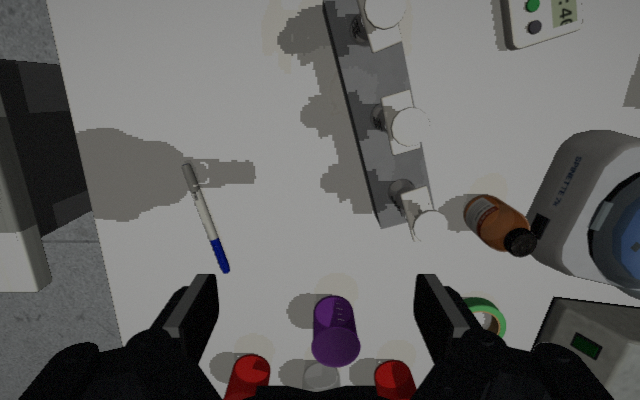

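Every row needs all five keys. The view has not changed, so I'll move above the middle disc, shut the gripper and look again.

```bash
python3 -m pendant '[{"tx":0,"ty":0,"tz":0,"spin":-0.2,"grip":-1},{"tx":0,"ty":0,"tz":0,"spin":-0.17,"grip":-1},{"tx":0.4,"ty":0.7,"tz":0,"spin":0,"grip":-1},{"tx":0.3,"ty":0.76,"tz":0,"spin":0,"grip":-1},{"tx":0,"ty":0,"tz":0,"spin":0,"grip":-1},{"tx":0,"ty":0,"tz":0,"spin":0,"grip":-1},{"tx":0,"ty":0,"tz":0,"spin":0,"grip":-1},{"tx":0,"ty":0,"tz":0,"spin":0,"grip":-1}]' 20; python3 - <<'E'
from h import *
s=ctrl.state();print(s["eef_pos"],np.degrees(np.arctan2(s["ee_rot"][1][1],s["ee_rot"][0][1])),s["ft_force"],s["finger_gap"])
c=ctrl.read_camera("wrist");cv2.imwrite("pics/wrist2.png",c["img"][:,:,::-1])
E
```

```text
time: 1.45
eef_pos: [0.5596, 0.054, 0.2566]
ee_rot: [[-0.286, 0.958, 0.0], [0.958, 0.286, 0.0], [-0.0, 0.0, -1.0]]
ft_force: [-0.7, -0.2, -0.9]
finger_gap: 0.0002
finger_force: 0.0
[0.55959081 0.05400328 0.25664271] 16.611797397050406 [-0.67587587 -0.21235122 -0.87470169] 0.00022276759685684695
```

View pics/wrist2.png

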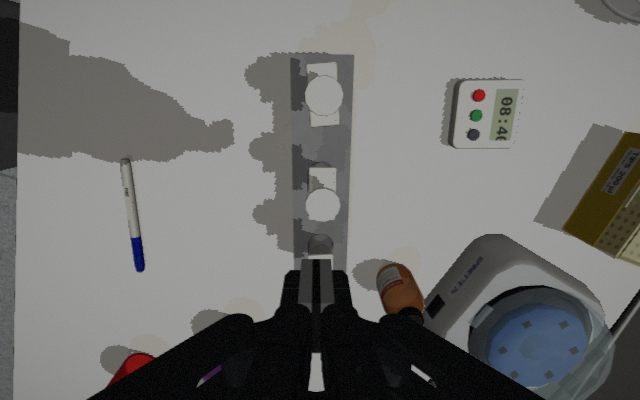

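The stand now runs straight down the picture, so the yaw is right. The far disc is at (324,95), the middle disc at (322,204) and the shut fingertips at about (317,262).

```bash
python3 - <<'E'
from h import *
s=ctrl.state();w=ctrl.read_camera("wrist");R=np.array(s["ee_rot"]);p=np.array(s["eef_pos"])
for uv,z in [((324,95),.139),((322,204),.139),((317,262),p[2]-.025),((291,54),.048),((355,54),.048)]:
    q=at("wrist",w,uv,z,s);print(uv,q.round(4),(R.T@(q-p)).round(4))
E
```

```text
(324, 95) [0.5416 0.1316 0.139 ] [0.0795 0.0048 0.1176]
(322, 204) [0.5621 0.06   0.139 ] [0.005  0.0039 0.1176]
(317, 262) [0.5576 0.0614 0.2316] [0.0076 0.0001 0.025 ]
(291, 54) [0.5065 0.155  0.048 ] [ 0.112  -0.0221  0.2086]
(355, 54) [0.5598 0.1709 0.048 ] [0.112  0.0335 0.2086]
```

```bash
python3 -m pendant '[{"tx":0.08,"ty":0.08,"tz":0.6,"spin":0,"grip":-1},{"tx":0,"ty":0,"tz":0.7,"spin":0,"grip":-1},{"tx":0,"ty":0,"tz":0.4,"spin":0,"grip":-1},{"tx":0,"ty":0,"tz":0.08,"spin":0,"grip":-1},{"tx":0,"ty":0,"tz":0,"spin":0,"grip":-1},{"tx":0,"ty":0,"tz":0,"spin":0,"grip":-1},{"tx":0,"ty":0,"tz":0,"spin":0,"grip":-1},{"tx":0,"ty":0,"tz":0,"spin":0,"grip":-1}]'; python3 -m pendant '[{"tx":0,"ty":0,"tz":0.03,"spin":0,"grip":-1},{"tx":0,"ty":0,"tz":0.03,"spin":0,"grip":-1},{"tx":0,"ty":0,"tz":0.03,"spin":0,"grip":-1},{"tx":0,"ty":0,"tz":0.03,"spin":0,"grip":-1},{"tx":0,"ty":0,"tz":0.02,"spin":0,"grip":-1},{"tx":0,"ty":0,"tz":0,"spin":0,"grip":-1},{"tx":0,"ty":0,"tz":0,"spin":0,"grip":-1},{"tx":0,"ty":0,"tz":0,"spin":0,"grip":-1}]'
```

```text
time: 2.55
eef_pos: [0.5627, 0.0595, 0.1676]
ee_rot: [[-0.287, 0.958, 0.0], [0.958, 0.287, 0.0], [-0.0, 0.0, -1.0]]
ft_force: [-0.4, -0.2, -0.5]
finger_gap: -0.0002
finger_force: 0.0
time: 3.55
eef_pos: [0.5626, 0.0594, 0.1603]
ee_rot: [[-0.287, 0.958, -0.0], [0.958, 0.287, -0.0], [0.0, -0.0, -1.0]]
ft_force: [0.5, -0.0, 0.5]
finger_gap: -0.0002
finger_force: 0.0
```

```bash
python3 -m pendant '[{"tx":0,"ty":0,"tz":0.03,"spin":0,"grip":-1},{"tx":0,"ty":0,"tz":0.03,"spin":0,"grip":-1},{"tx":0,"ty":0,"tz":0,"spin":0,"grip":-1},{"tx":0,"ty":0,"tz":0,"spin":0,"grip":-1},{"tx":0,"ty":0,"tz":0,"spin":0,"grip":-1},{"tx":0,"ty":0,"tz":0,"spin":0,"grip":-1},{"tx":0,"ty":0,"tz":0,"spin":0,"grip":-1},{"tx":0,"ty":0,"tz":0,"spin":0,"grip":-1}]'; python3 - <<'E'
from h import *
for n in ("scene","scene","scene"): print(ctrl.state()["ft_force"]); c=ctrl.read_camera(n)
d=ctrl.read_camera("side")["img"]
a=cv2.resize(c["img"][120:240,240:370],None,fx=3,fy=3,interpolation=2);b=cv2.resize(d[105:225,260:390],None,fx=3,fy=3,interpolation=2)
cv2.imwrite("pics/press.png",np.hstack([a,b])[:,:,::-1])
E
```

```text
time: 4.55
eef_pos: [0.5626, 0.0595, 0.1573]
ee_rot: [[-0.287, 0.958, -0.0], [0.958, 0.287, 0.0], [0.0, -0.0, -1.0]]
ft_force: [-0.8, 0.8, -0.4]
finger_gap: 0.0001
finger_force: 0.0
[-0.7671493   0.84027892 -0.38393665]
[-0.0507739   0.472832    1.32132433]
[ 0.04030597 -0.90077015  0.87703672]
```

View pics/press.png

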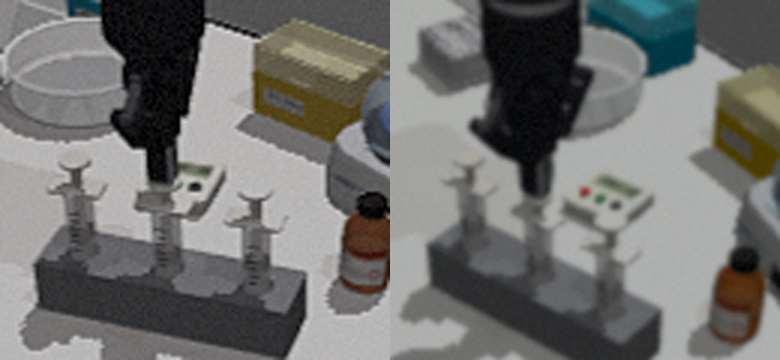

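The shut fingertips sit on the middle disc, about 7 mm in, with almost no force. A blocked one would show more than 6 N, so this one is sound and I'll press it home.

```bash
python3 -m pendant '[{"tx":0,"ty":0,"tz":0.04,"spin":0,"grip":-1},{"tx":0,"ty":0,"tz":0.04,"spin":0,"grip":-1},{"tx":0,"ty":0,"tz":0.04,"spin":0,"grip":-1},{"tx":0,"ty":0,"tz":0.04,"spin":0,"grip":-1},{"tx":0,"ty":0,"tz":0.04,"spin":0,"grip":-1},{"tx":0,"ty":0,"tz":0.04,"spin":0,"grip":-1},{"tx":0,"ty":0,"tz":0.03,"spin":0,"grip":-1},{"tx":0,"ty":0,"tz":0,"spin":0,"grip":-1}]';python3 -m pendant '[{"tx":0,"ty":0,"tz":0.01,"spin":0,"grip":-1},{"tx":0,"ty":0,"tz":0,"spin":0,"grip":-1},{"tx":0,"ty":0,"tz":0,"spin":0,"grip":-1},{"tx":0,"ty":0,"tz":0,"spin":0,"grip":-1},{"tx":0,"ty":0,"tz":0,"spin":0,"grip":-1},{"tx":0,"ty":0,"tz":0,"spin":0,"grip":-1},{"tx":0,"ty":0,"tz":0,"spin":0,"grip":-1},{"tx":0,"ty":0,"tz":0,"spin":0,"grip":-1}]'
```

```text
time: 5.75
eef_pos: [0.5625, 0.0594, 0.1436]
ee_rot: [[-0.287, 0.958, -0.0], [0.958, 0.287, -0.0], [0.0, -0.0, -1.0]]
ft_force: [0.5, 1.0, 0.0]
finger_gap: -0.0002
finger_force: 0.0
time: 6.75
eef_pos: [0.5626, 0.0594, 0.1433]
ee_rot: [[-0.287, 0.958, -0.0], [0.958, 0.287, -0.0], [-0.0, -0.0, -1.0]]
ft_force: [0.7, -1.0, -0.3]
finger_gap: -0.0
finger_force: 0.0
```

```bash
python3 -m pendant '[{"tx":0,"ty":0,"tz":0,"spin":0,"grip":-1},{"tx":0,"ty":0,"tz":0,"spin":0,"grip":-1},{"tx":0,"ty":0,"tz":0,"spin":0,"grip":-1},{"tx":0,"ty":0,"tz":0,"spin":0,"grip":-1},{"tx":0,"ty":0,"tz":0,"spin":0,"grip":-1},{"tx":0,"ty":0,"tz":0.01,"spin":0,"grip":-1},{"tx":0,"ty":0,"tz":0.01,"spin":0,"grip":-1},{"tx":0,"ty":0,"tz":0.01,"spin":0,"grip":-1}]'
```

```text
time: 7.75
eef_pos: [0.5634, 0.0595, 0.1428]
ee_rot: [[-0.287, 0.958, 0.002], [0.958, 0.287, 0.0], [-0.0, 0.002, -1.0]]
ft_force: [-1.6, 0.3, 14.3]
finger_gap: 0.0001
finger_force: 7.7
```

It reached the hard stop at TCP z = 0.1430, so plunger contact should start at about 0.165. Next is the syringe on the right.

```bash
python3 -m pendant '[{"tx":0,"ty":0,"tz":-0.35,"spin":0,"grip":-1},{"tx":0,"ty":0,"tz":-0.35,"spin":0,"grip":-1},{"tx":-0.5,"ty":0,"tz":0,"spin":0,"grip":-1},{"tx":-0.5,"ty":0,"tz":0,"spin":0,"grip":-1},{"tx":-0.5,"ty":0,"tz":0,"spin":0,"grip":-1},{"tx":0,"ty":0,"tz":0.08,"spin":0,"grip":-1},{"tx":0,"ty":0,"tz":0.08,"spin":0,"grip":-1},{"tx":0,"ty":0,"tz":0,"spin":0,"grip":-1}]'; python3 -m pendant '[{"tx":0,"ty":0,"tz":0,"spin":0,"grip":-1},{"tx":0,"ty":0,"tz":0.03,"spin":0,"grip":-1},{"tx":0,"ty":0,"tz":0.02,"spin":0,"grip":-1},{"tx":0,"ty":0,"tz":0.02,"spin":0,"grip":-1},{"tx":0,"ty":0,"tz":0.02,"spin":0,"grip":-1},{"tx":0,"ty":0,"tz":0.02,"spin":0,"grip":-1},{"tx":0,"ty":0,"tz":0.02,"spin":0,"grip":-1},{"tx":0,"ty":0,"tz":0.02,"spin":0,"grip":-1}]'; python3 - <<'E'
from h import *
for i in range(3): ctrl.read_camera("scene");print(ctrl.state()["ft_force"])
E
```

```text
time: 8.75
eef_pos: [0.5837, -0.0117, 0.1684]
ee_rot: [[-0.287, 0.958, -0.001], [0.958, 0.287, 0.0], [0.0, -0.001, -1.0]]
ft_force: [0.6, 0.2, -0.1]
finger_gap: -0.0
finger_force: 0.0
time: 9.75
eef_pos: [0.5842, -0.0124, 0.1615]
ee_rot: [[-0.287, 0.958, 0.0], [0.958, 0.287, 0.0], [-0.0, 0.0, -1.0]]
ft_force: [-0.6, 0.4, 4.6]
finger_gap: 0.0
finger_force: 2.5
[-0.66983032 -0.08370312  4.75340464]
[0.05672885 0.43150588 3.02034874]
[1.13696467 0.08903009 3.83933529]
```

```bash
python3 -m pendant '[{"tx":0,"ty":0,"tz":0.02,"spin":0,"grip":-1},{"tx":0,"ty":0,"tz":0.02,"spin":0,"grip":-1},{"tx":0,"ty":0,"tz":0,"spin":0,"grip":-1},{"tx":0,"ty":0,"tz":0,"spin":0,"grip":-1},{"tx":0,"ty":0,"tz":0,"spin":0,"grip":-1},{"tx":0,"ty":0,"tz":0,"spin":0,"grip":-1},{"tx":0,"ty":0,"tz":0,"spin":0,"grip":-1},{"tx":0,"ty":0,"tz":0,"spin":0,"grip":-1}]'; python3 - <<'E'
from h import *
for i in range(5): ctrl.read_camera("scene");print(ctrl.state()["ft_force"][2])
E
```

```text
time: 10.9
eef_pos: [0.5841, -0.0124, 0.1594]
ee_rot: [[-0.287, 0.958, 0.0], [0.958, 0.287, -0.0], [-0.0, 0.0, -1.0]]
ft_force: [-0.3, 0.7, 5.2]
finger_gap: -0.0003
finger_force: 2.6
5.1055758264813536
5.043365510323276
5.432467005668138
4.221610974370376
4.564153089880061
```

The right-hand syringe holds about 5 N at 5.6 mm, so it is blocked. I'll press the left one next.

```bash
python3 -m pendant '[{"tx":0,"ty":0,"tz":-0.35,"spin":0,"grip":-1},{"tx":0.5,"ty":0,"tz":0,"spin":0,"grip":-1},{"tx":0.8,"ty":0,"tz":0,"spin":0,"grip":-1},{"tx":0.8,"ty":0,"tz":0,"spin":0,"grip":-1},{"tx":0.6,"ty":0,"tz":0,"spin":0,"grip":-1},{"tx":0.3,"ty":0,"tz":0,"spin":0,"grip":-1},{"tx":0,"ty":0,"tz":0.16,"spin":0,"grip":-1},{"tx":0,"ty":0,"tz":0,"spin":0,"grip":-1}]'; python3 -m pendant '[{"tx":0,"ty":0,"tz":0,"spin":0,"grip":-1},{"tx":0,"ty":0,"tz":0.03,"spin":0,"grip":-1},{"tx":0,"ty":0,"tz":0.03,"spin":0,"grip":-1},{"tx":0,"ty":0,"tz":0.03,"spin":0,"grip":-1},{"tx":0,"ty":0,"tz":0.03,"spin":0,"grip":-1},{"tx":0,"ty":0,"tz":0.03,"spin":0,"grip":-1},{"tx":0,"ty":0,"tz":0.02,"spin":0,"grip":-1},{"tx":0,"ty":0,"tz":0.02,"spin":0,"grip":-1}]'; python3 - <<'E'
from h import *
for i in range(4): ctrl.read_camera("scene");print(ctrl.state()["ft_force"][2])
E
```

```text
time: 12.15
eef_pos: [0.5409, 0.1303, 0.1678]
ee_rot: [[-0.286, 0.958, -0.001], [0.958, 0.286, -0.001], [-0.0, -0.001, -1.0]]
ft_force: [-0.1, -0.7, 0.5]
finger_gap: -0.0002
finger_force: 0.0
time: 13.15
eef_pos: [0.5411, 0.1313, 0.1593]
ee_rot: [[-0.287, 0.958, 0.0], [0.958, 0.287, 0.0], [-0.0, 0.0, -1.0]]
ft_force: [-1.0, -0.1, 1.5]
finger_gap: 0.0001
finger_force: 0.8
1.2527468495324383
0.11867768777345597
0.6992110573234295
-0.8996228537692029
```

The force is low, so this one is sound too. I'll press it home from 0.1583 to 0.1425.

```bash
python3 -m pendant '[{"tx":0,"ty":0,"tz":0.04,"spin":0,"grip":-1},{"tx":0,"ty":0,"tz":0.05,"spin":0,"grip":-1},{"tx":0,"ty":0,"tz":0.05,"spin":0,"grip":-1},{"tx":0,"ty":0,"tz":0.05,"spin":0,"grip":-1},{"tx":0,"ty":0,"tz":0.05,"spin":0,"grip":-1},{"tx":0,"ty":0,"tz":0.04,"spin":0,"grip":-1},{"tx":0,"ty":0,"tz":0.03,"spin":0,"grip":-1},{"tx":0,"ty":0,"tz":0.01,"spin":0,"grip":-1}]'; python3 -m pendant '[{"tx":0,"ty":0,"tz":0.01,"spin":0,"grip":-1},{"tx":0,"ty":0,"tz":0.01,"spin":0,"grip":-1},{"tx":0,"ty":0,"tz":0,"spin":0,"grip":-1},{"tx":0,"ty":0,"tz":0,"spin":0,"grip":-1},{"tx":0,"ty":0,"tz":0,"spin":0,"grip":-1},{"tx":0,"ty":0,"tz":0,"spin":0,"grip":-1},{"tx":0,"ty":0,"tz":0,"spin":0,"grip":-1},{"tx":0,"ty":0,"tz":0,"spin":0,"grip":-1}]'
```

```text
time: 14.35
eef_pos: [0.5411, 0.1313, 0.1432]
ee_rot: [[-0.287, 0.958, -0.0], [0.958, 0.287, -0.0], [0.0, -0.0, -1.0]]
ft_force: [-0.1, -0.1, 1.3]
finger_gap: -0.0003
finger_force: 0.8
time: 15.35
eef_pos: [0.5415, 0.1314, 0.143]
ee_rot: [[-0.287, 0.958, 0.001], [0.958, 0.287, 0.0], [-0.0, 0.001, -1.0]]
ft_force: [-1.2, 0.6, 7.7]
finger_gap: -0.0002
finger_force: 4.0
```

Both sound plungers are home. I'll lift, open the gripper and fly towards the beaker to locate it.

```bash
python3 -m pendant '[{"tx":0,"ty":0,"tz":-0.5,"spin":0,"grip":-1},{"tx":0,"ty":0,"tz":-0.9,"spin":0,"grip":-1},{"tx":-0.5,"ty":-0.1,"tz":-0.5,"spin":0,"grip":0},{"tx":-0.7,"ty":-0.3,"tz":-0.4,"spin":0,"grip":1},{"tx":-0.9,"ty":-0.4,"tz":0,"spin":0,"grip":1},{"tx":-0.9,"ty":-0.4,"tz":0,"spin":0,"grip":1},{"tx":-0.9,"ty":-0.4,"tz":0,"spin":0,"grip":1},{"tx":-0.9,"ty":-0.4,"tz":0,"spin":0,"grip":1}]'; python3 -m pendant '[{"tx":-0.9,"ty":-0.4,"tz":0,"spin":0,"grip":1},{"tx":-0.6,"ty":0,"tz":0,"spin":0,"grip":1},{"tx":-0.2,"ty":0,"tz":0,"spin":0,"grip":1},{"tx":0,"ty":0,"tz":0,"spin":0,"grip":1},{"tx":0,"ty":0,"tz":0,"spin":0,"grip":1},{"tx":0,"ty":0,"tz":0,"spin":0,"grip":1},{"tx":0,"ty":0,"tz":0,"spin":0,"grip":1},{"tx":0,"ty":0,"tz":0,"spin":0,"grip":1}]'; python3 - <<'E'
from h import *
s=ctrl.state();print(s["eef_pos"])
c=ctrl.read_camera("wrist");cv2.imwrite("pics/wrist3.png",c["img"][:,:,::-1])
E
```

```text
time: 16.35
eef_pos: [0.5136, -0.1288, 0.2573]
ee_rot: [[-0.287, 0.958, 0.0], [0.958, 0.287, 0.0], [-0.0, 0.0, -1.0]]
ft_force: [0.0, -0.1, 0.5]
finger_gap: 0.0853
finger_force: 0.0
time: 17.35
eef_pos: [0.5192, -0.2142, 0.2574]
ee_rot: [[-0.287, 0.958, 0.0], [0.958, 0.287, 0.0], [-0.0, 0.0, -1.0]]
ft_force: [0.3, 0.0, -0.1]
finger_gap: 0.0852
finger_force: 0.0
[ 0.51924572 -0.21421686  0.25737979]
```

View pics/wrist3.png

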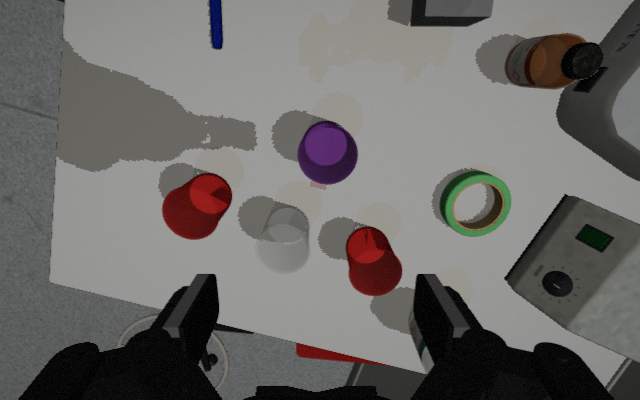

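The clear beaker has its rim centred at about (283,245) and its base at about (290,224). The reds are at about (190,215) and (377,268), and the purple one at (328,153).

```bash
python3 - <<'E'
from h import *
s=ctrl.state();w=ctrl.read_camera("wrist");R=np.array(s["ee_rot"]);p=np.array(s["eef_pos"])
for n,uv,z in [("rim",(283,245),.066),("base",(290,224),.002),("red",(188,218),.066),("red2",(377,270),.066),("purp",(328,154),.066),("botcap",(581,61),.085)]:
    q=at("wrist",w,uv,z,s);print(n,q.round(4))
h=np.array([.5841,-.0124]);b=np.array([.5036,-.2813]);
print("pick d",(R.T[:2,:2]@(h-p[:2]))/.05)
E
```

```text
rim [ 0.5057 -0.2833  0.066 ]
base [ 0.5088 -0.2859  0.002 ]
red [ 0.4112 -0.282   0.066 ]
red2 [ 0.6038 -0.2829  0.066 ]
purp [ 0.5213 -0.1847  0.066 ]
botcap [ 0.6862 -0.056   0.085 ]
pick d [3.49682276 2.40039659]
```

```bash
python3 -m pendant '[{"tx":0.4,"ty":0.3,"tz":0,"spin":0,"grip":0.4},{"tx":0.8,"ty":0.5,"tz":0,"spin":0,"grip":0.4},{"tx":0.8,"ty":0.6,"tz":0,"spin":0,"grip":0.4},{"tx":0.8,"ty":0.5,"tz":0,"spin":0,"grip":0.4},{"tx":0.5,"ty":0.4,"tz":0,"spin":0,"grip":0.4},{"tx":0.2,"ty":0.1,"tz":0.1,"spin":0,"grip":0.4},{"tx":0,"ty":0,"tz":0.3,"spin":0,"grip":0.4},{"tx":0,"ty":0,"tz":0.3,"spin":0,"grip":0.4}]'; python3 -m pendant '[{"tx":0,"ty":0,"tz":0.5,"spin":0,"grip":0.4},{"tx":0,"ty":0,"tz":0.5,"spin":0,"grip":0.4},{"tx":0,"ty":0,"tz":0.5,"spin":0,"grip":0.4},{"tx":0,"ty":0,"tz":0.4,"spin":0,"grip":0.4},{"tx":0,"ty":0,"tz":0.3,"spin":0,"grip":0.4},{"tx":0,"ty":0,"tz":0.16,"spin":0,"grip":0.4},{"tx":0,"ty":0,"tz":0,"spin":0,"grip":0.4},{"tx":0,"ty":0,"tz":0,"spin":0,"grip":0.4}]'; python3 -m pendant '[{"tx":0,"ty":0,"tz":0,"spin":0,"grip":-1},{"tx":0,"ty":0,"tz":0,"spin":0,"grip":-1},{"tx":0,"ty":0,"tz":0,"spin":0,"grip":-1},{"tx":0,"ty":0,"tz":0,"spin":0,"grip":-1},{"tx":0,"ty":0,"tz":0,"spin":0,"grip":-1},{"tx":0,"ty":0,"tz":0,"spin":0,"grip":-1},{"tx":0,"ty":0,"tz":0,"spin":0,"grip":-1},{"tx":0,"ty":0,"tz":0,"spin":0,"grip":-1}]' 30
```

```text
time: 18.45
eef_pos: [0.5836, -0.0134, 0.2209]
ee_rot: [[-0.286, 0.958, -0.001], [0.958, 0.286, -0.0], [0.0, -0.001, -1.0]]
ft_force: [0.2, 0.8, -0.1]
finger_gap: 0.0599
finger_force: 0.0
time: 19.45
eef_pos: [0.5844, -0.0125, 0.105]
ee_rot: [[-0.286, 0.958, 0.001], [0.958, 0.286, -0.0], [-0.0, 0.001, -1.0]]
ft_force: [0.6, 0.0, 0.1]
finger_gap: 0.06
finger_force: 0.0
time: 20.45
eef_pos: [0.5843, -0.0124, 0.1048]
ee_rot: [[-0.287, 0.958, 0.001], [0.958, 0.287, -0.0], [-0.0, 0.001, -1.0]]
ft_force: [-1.0, 0.2, 5.8]
finger_gap: 0.0228
finger_force: 29.2
```

```bash
python3 -m pendant '[{"tx":0,"ty":0,"tz":-0.1,"spin":0,"grip":-1},{"tx":0,"ty":0,"tz":-0.2,"spin":0,"grip":-1},{"tx":0,"ty":0,"tz":-0.3,"spin":0,"grip":-1},{"tx":0,"ty":0,"tz":-0.4,"spin":0,"grip":-1},{"tx":0,"ty":0,"tz":-0.4,"spin":0,"grip":-1},{"tx":0,"ty":0,"tz":-0.3,"spin":0,"grip":-1},{"tx":0,"ty":0,"tz":-0.1,"spin":0,"grip":-1},{"tx":0,"ty":0,"tz":0,"spin":0,"grip":-1}]'; python3 -m pendant '[{"tx":-0.2,"ty":-0.1,"tz":0,"spin":0,"grip":-1},{"tx":-0.4,"ty":-0.3,"tz":0,"spin":0,"grip":-1},{"tx":-0.5,"ty":-0.3,"tz":0,"spin":0,"grip":-1},{"tx":-0.5,"ty":-0.3,"tz":0,"spin":0,"grip":-1},{"tx":-0.5,"ty":-0.3,"tz":0,"spin":0,"grip":-1},{"tx":-0.5,"ty":-0.3,"tz":0,"spin":0,"grip":-1},{"tx":-0.5,"ty":-0.3,"tz":0,"spin":0,"grip":-1},{"tx":-0.5,"ty":-0.3,"tz":0,"spin":0,"grip":-1}]'; python3 -m pendant '[{"tx":-0.4,"ty":-0.3,"tz":0,"spin":0,"grip":-1},{"tx":-0.4,"ty":-0.3,"tz":0,"spin":0,"grip":-1},{"tx":-0.26,"ty":-0.2,"tz":0,"spin":0,"grip":-1},{"tx":-0.1,"ty":-0.05,"tz":0,"spin":0,"grip":-1},{"tx":0,"ty":0,"tz":0,"spin":0,"grip":-1},{"tx":0,"ty":0,"tz":0,"spin":0,"grip":-1},{"tx":0,"ty":0,"tz":0,"spin":0,"grip":-1},{"tx":0,"ty":0,"tz":0,"spin":0,"grip":-1}]'; python3 - <<'E'
from h import *
a=ctrl.read_camera("scene")["img"][200:340,340:470];b=ctrl.read_camera("side")["img"][200:340,310:440]
cv2.imwrite("pics/bk.png",cv2.resize(np.hstack([a,b]),None,fx=3,fy=3,interpolation=2)[:,:,::-1])
E
```

```text
time: 21.45
eef_pos: [0.5841, -0.0124, 0.1943]
ee_rot: [[-0.287, 0.958, 0.0], [0.958, 0.287, -0.0], [-0.0, 0.0, -1.0]]
ft_force: [0.8, 0.6, -1.5]
finger_gap: 0.0233
finger_force: 29.5
time: 22.45
eef_pos: [0.5293, -0.2178, 0.1937]
ee_rot: [[-0.286, 0.958, -0.001], [0.958, 0.286, 0.0], [0.001, -0.001, -1.0]]
ft_force: [-0.0, -0.3, -0.7]
finger_gap: 0.023
finger_force: 29.5
time: 23.45
eef_pos: [0.5063, -0.2838, 0.1943]
ee_rot: [[-0.287, 0.958, 0.0], [0.958, 0.287, 0.0], [-0.0, 0.0, -1.0]]
ft_force: [-0.2, 0.9, -1.2]
finger_gap: 0.0228
finger_force: 29.5
```

View pics/bk.png

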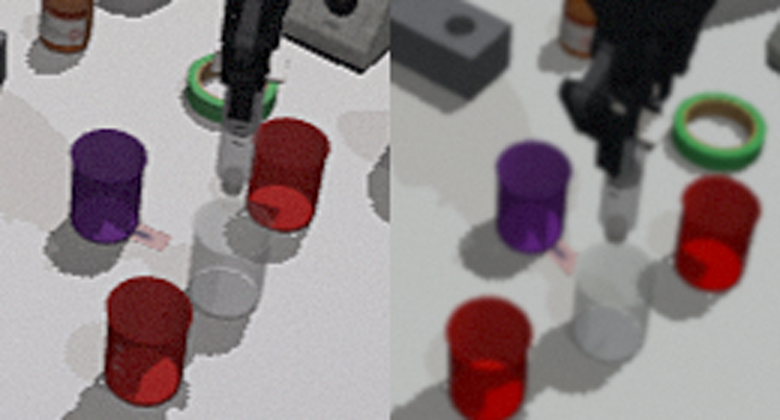

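The syringe hangs upright above the beaker. Its nozzle tip is at scene (417,263) and side (385,280). I'll compare the two in each camera to cancel the calibration bias.

```bash
python3 - <<'E'
from h import *
sc=ctrl.read_camera("scene");sd=ctrl.read_camera("side")
print(at("scene",sc,(417,263.3),.098),at("side",sd,(385,280),.098))
print(at("scene",sc,(416.7,272.3),.066),at("side",sd,(384,288.3),.066))
print(at("scene",sc,(414.7,297.3),.002),at("side",sd,(382.7,312),.002))
E
```

```text
[ 0.5051306  -0.28662449  0.098     ] [ 0.50395892 -0.28743638  0.098     ]
[ 0.51350188 -0.2855613   0.066     ] [ 0.50881495 -0.28329221  0.066     ]
[ 0.5075512  -0.29114708  0.002     ] [ 0.50540255 -0.29140504  0.002     ]
```

```bash
python3 -m pendant '[{"tx":-0.02,"ty":0.06,"tz":0.1,"spin":0,"grip":-1},{"tx":0,"ty":0,"tz":0.2,"spin":0,"grip":-1},{"tx":0,"ty":0,"tz":0.2,"spin":0,"grip":-1},{"tx":0,"ty":0,"tz":0.2,"spin":0,"grip":-1},{"tx":0,"ty":0,"tz":0.2,"spin":0,"grip":-1},{"tx":0,"ty":0,"tz":0.2,"spin":0,"grip":-1},{"tx":0,"ty":0,"tz":0.1,"spin":0,"grip":-1},{"tx":0,"ty":0,"tz":0,"spin":0,"grip":-1}]'; python3 -m pendant '[{"tx":0,"ty":0,"tz":0.1,"spin":0,"grip":-1},{"tx":0,"ty":0,"tz":0.2,"spin":0,"grip":-1},{"tx":0,"ty":0,"tz":0.1,"spin":0,"grip":-1},{"tx":0,"ty":0,"tz":0.1,"spin":0,"grip":-1},{"tx":0,"ty":0,"tz":0.1,"spin":0,"grip":-1},{"tx":0,"ty":0,"tz":0.04,"spin":0,"grip":-1},{"tx":0,"ty":0,"tz":0,"spin":0,"grip":-1},{"tx":0,"ty":0,"tz":0,"spin":0,"grip":-1}]'
```

```text
time: 24.65
eef_pos: [0.5092, -0.2842, 0.134]
ee_rot: [[-0.286, 0.958, -0.0], [0.958, 0.286, 0.0], [0.0, -0.0, -1.0]]
ft_force: [-0.1, 1.2, 0.1]
finger_gap: 0.0232
finger_force: 29.5
time: 25.65
eef_pos: [0.5094, -0.2843, 0.1025]
ee_rot: [[-0.287, 0.958, 0.0], [0.958, 0.287, -0.0], [-0.0, 0.0, -1.0]]
ft_force: [-0.1, 0.0, -0.6]
finger_gap: 0.023
finger_force: 29.5
```

```bash
python3 -m pendant '[{"tx":0,"ty":0,"tz":0.02,"spin":0,"grip":-1},{"tx":0,"ty":0,"tz":0.02,"spin":0,"grip":-1},{"tx":0,"ty":0,"tz":0.01,"spin":0,"grip":-1},{"tx":0,"ty":0,"tz":0,"spin":0,"grip":-1},{"tx":0,"ty":0,"tz":0,"spin":0,"grip":-1},{"tx":0,"ty":0,"tz":0,"spin":0,"grip":-1},{"tx":0,"ty":0,"tz":0,"spin":0,"grip":-1},{"tx":0,"ty":0,"tz":0,"spin":0,"grip":-1}]'
```

```text
time: 26.65
eef_pos: [0.5093, -0.2843, 0.0998]
ee_rot: [[-0.287, 0.958, -0.0], [0.958, 0.287, -0.0], [-0.0, -0.0, -1.0]]
ft_force: [-0.7, 0.4, -0.5]
finger_gap: 0.0231
finger_force: 29.5
```

Origin should be about 3 mm up. I'll feel for the floor in the last few rows.

```bash
python3 -m pendant '[{"tx":0,"ty":0,"tz":0.01,"spin":0,"grip":-1},{"tx":0,"ty":0,"tz":0.01,"spin":0,"grip":-1},{"tx":0,"ty":0,"tz":0,"spin":0,"grip":-1},{"tx":0,"ty":0,"tz":0,"spin":0,"grip":-1},{"tx":0,"ty":0,"tz":0,"spin":0,"grip":-1},{"tx":0,"ty":0,"tz":0,"spin":0,"grip":-1},{"tx":0,"ty":0,"tz":0,"spin":0,"grip":-1},{"tx":0,"ty":0,"tz":0,"spin":0,"grip":-1}]'
```

```text
time: 27.65
eef_pos: [0.5094, -0.2843, 0.0989]
ee_rot: [[-0.287, 0.958, 0.0], [0.958, 0.287, -0.0], [-0.0, 0.0, -1.0]]
ft_force: [0.6, -0.2, 1.6]
finger_gap: 0.0232
finger_force: 29.8
```

It has touched the floor, so I'll release it gradually.

```bash
python3 -m pendant '[{"tx":0,"ty":0,"tz":0,"spin":0,"grip":-0.43},{"tx":0,"ty":0,"tz":0,"spin":0,"grip":-0.4},{"tx":0,"ty":0,"tz":0,"spin":0,"grip":-0.36},{"tx":0,"ty":0,"tz":0,"spin":0,"grip":-0.3},{"tx":0,"ty":0,"tz":0,"spin":0,"grip":-0.2},{"tx":0,"ty":0,"tz":0,"spin":0,"grip":0},{"tx":0,"ty":0,"tz":0,"spin":0,"grip":0.3},{"tx":0,"ty":0,"tz":0,"spin":0,"grip":0.4}]'; python3 - <<'E'
from h import *
s=ctrl.state();print(s["ft_force"])
a=ctrl.read_camera("scene")["img"][200:340,340:470];b=ctrl.read_camera("side")["img"][200:340,310:440]
cv2.imwrite("pics/rel.png",cv2.resize(np.hstack([a,b]),None,fx=3,fy=3,interpolation=2)[:,:,::-1])
E
```

```text
time: 28.65
eef_pos: [0.5093, -0.2843, 0.0988]
ee_rot: [[-0.287, 0.958, 0.0], [0.958, 0.287, -0.0], [-0.0, 0.0, -1.0]]
ft_force: [0.9, -0.4, -0.1]
finger_gap: 0.06
finger_force: 0.0
[ 0.9228007  -0.36963467 -0.11147728]
```

View pics/rel.png

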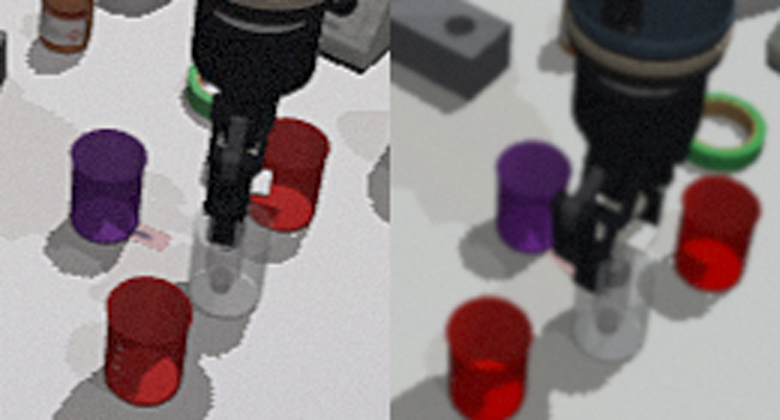

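The syringe is in the beaker with its nozzle on the floor, and it looks upright. I'll withdraw straight up.

```bash
python3 -m pendant '[{"tx":0,"ty":0,"tz":0,"spin":0,"grip":0.6},{"tx":0,"ty":0,"tz":-0.1,"spin":0,"grip":0.6},{"tx":0,"ty":0,"tz":-0.2,"spin":0,"grip":0.6},{"tx":0,"ty":0,"tz":-0.4,"spin":0,"grip":0.6},{"tx":0,"ty":0,"tz":-0.6,"spin":0,"grip":0.6},{"tx":0,"ty":0,"tz":-0.7,"spin":0,"grip":0.6},{"tx":0,"ty":0,"tz":-0.7,"spin":0,"grip":0.6},{"tx":0,"ty":0,"tz":-0.5,"spin":0,"grip":0.6}]'; python3 -m pendant '[{"tx":0.4,"ty":0,"tz":-0.5,"spin":0,"grip":0.6},{"tx":0.4,"ty":0,"tz":0,"spin":0,"grip":0.6},{"tx":0.4,"ty":0,"tz":0,"spin":0,"grip":0.6},{"tx":0,"ty":0,"tz":0,"spin":0,"grip":0.6},{"tx":0,"ty":0,"tz":0,"spin":0,"grip":0.6},{"tx":0,"ty":0,"tz":0,"spin":0,"grip":0.6},{"tx":0,"ty":0,"tz":0,"spin":0,"grip":0.6},{"tx":0,"ty":0,"tz":0,"spin":0,"grip":0.6}]'; python3 - <<'E'
from h import *
a=ctrl.read_camera("scene")["img"][155:345,240:460];
cv2.imwrite("pics/end.png",cv2.resize(a,None,fx=3,fy=3,interpolation=2)[:,:,::-1])
E
```

```text
time: 29.75
eef_pos: [0.5095, -0.2844, 0.2614]
ee_rot: [[-0.287, 0.958, 0.002], [0.958, 0.287, -0.001], [-0.002, 0.002, -1.0]]
ft_force: [-0.5, 0.0, 0.7]
finger_gap: 0.0685
finger_force: 0.0
time: 30.75
eef_pos: [0.4921, -0.227, 0.2837]
ee_rot: [[-0.286, 0.958, -0.0], [0.958, 0.286, 0.0], [0.0, -0.0, -1.0]]
ft_force: [-0.7, 0.4, -0.6]
finger_gap: 0.0685
finger_force: 0.0
```

View pics/end.png

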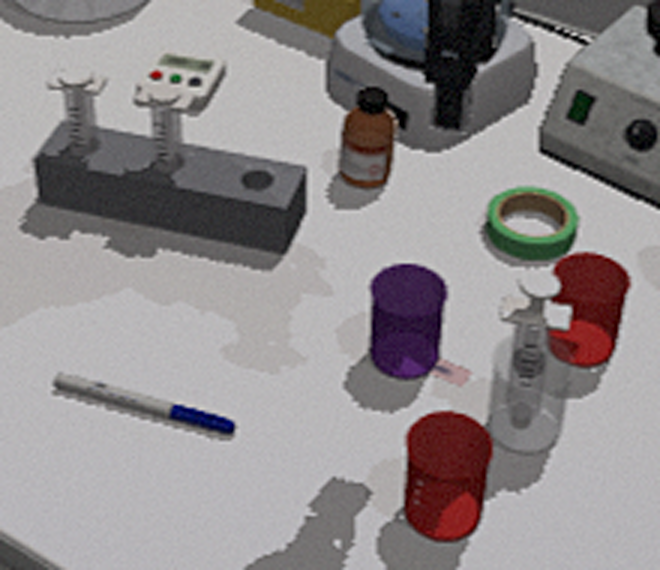

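The final picture shows both sound plungers home in the stand at crop (78,80) and (165,97). The blocked syringe stands in the upright clear beaker at (530,370), and nothing else has moved.

```bash
python3 -c "
from bench import ctrl
print(ctrl.sign_off())"
```

```text
the job is handed in; nothing more can be done
None
```

The job is handed in: the left and middle syringes were sound, so they are pressed home and still in the stand; the right-hand one was blocked (about 5 N at 5.6 mm) and now stands in the clear beaker, which is upright.

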